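Push the water-filter canister home and find which way its cap unscrews

TASK

The water filter's left canister has been left standing partly out of its bay: slide it back until it sits flush against the base, where it cannot turn, then undo its cap for a cartridge change. One canister has an ordinary thread and the other a reverse one, and nothing shows which, so find out by feel which way this cap loosens, turn it until it is free and lift it straight off. Finish holding the cap in the gripper, well clear above its canister, which stays home on the worktop; leave the other canister with its cap, the glass and the fruit as they are.

Things in the scene. Friction and masses are not known exactly. Their poses are not given: they have to be found in the camera images.
- filter_base: grey base unit, fixed. A block 85 mm deep, 322 wide, 95 high stands behind two bays; its front face, 45 mm past the bay points, is the back of both. Cheeks 30 mm high, reaching 90 mm forward of it, guide each canister with 2 mm play a side and stop it turning. Tap 166 mm right of the origin, 148 high. Origin: on the worktop midway between the bay points, x away from the robot, y left.
- bay_left (a point): point on the worktop 52 mm left of the base's origin, axes as the base's: where the left canister's origin lies when it is home, its back flush against the block. The canister starts 35 to 50 mm short of it (to -x), already between the cheeks. The right bay point lies 52 mm right of the base's origin; the canister there is home already.
- filter_1: white canister (one of two alike; either may be the left), body 90 (x) x 66 (y) x 100 mm, about 0.9 kg, slides easily, sight window in its front (-x) face. A neck 40 mm across rises from its top centre to 128 mm, with three short thread runs that each begin at a hard stop. Origin: underside centre, z up, x into the bay. Thread hand unmarked, the reverse of the other's. Cap: cap_1.
- filter_2: white canister (one of two alike; either may be the left), body 90 (x) x 66 (y) x 100 mm, about 0.9 kg, slides easily, sight window in its front (-x) face. A neck 40 mm across rises from its top centre to 128 mm, with three short thread runs that each begin at a hard stop. Origin: underside centre, z up, x into the bay. Thread hand unmarked, the reverse of the other's. Cap: cap_2.
- cap_1: ribbed grey cap of filter_1, 58 mm wide, 36 high, 70 g; blue bar on its -x rim. Origin: underside centre, 102 mm above the canister's when seated (top at 138). Shut: x within 0.15 rad of the canister's x. Tightening, it stops dead within 0.15 rad; loosening, it turns easily, not rising, is free 1.0 to 1.5 rad from shut and lifts off; before that it rises 2 mm at most.
- cap_2: ribbed grey cap of filter_2, 58 mm wide, 36 high, 70 g; blue bar on its -x rim. Origin: underside centre, 102 mm above the canister's when seated (top at 138). Shut: x within 0.15 rad of the canister's x. Tightening, it stops dead within 0.15 rad; loosening, it turns easily, not rising, is free 1.0 to 1.5 rad from shut and lifts off; before that it rises 2 mm at most.
- glass: drinking glass, 81 mm across, 91 mm high, standing loose under the tap; bystander. Origin: centre of its underside.
- avocado: dark green avocado, about 101 x 68 x 68 mm, lying loose to the left of the filter; bystander. Origin: underside centre.
- lemon: yellow lemon, about 77 x 51 x 52 mm, lying loose to the left of the filter; bystander. Origin: underside centre.
Not all that is in view belongs to the job. Leave any green or orange look-alike of the cap_2 alone. What is shaped like the filter_1 but blue is not meant.

How it is judged:
By the outcome, as a careful person would: the job done as asked, in the order asked, and still so for the second after the job is handed in, while the arm keeps its last pose, push and grip.
It also fails if it takes over 48 s, if anything falls off the work surface, if the arm or the gripper's body presses on something with over 40 N, if the wrist force passes 120 N, or if a joint passes its speed limit or range.

ROBOT

A 7-joint arm with a two-finger parallel gripper is mounted at the origin on a cart in front of the work surface, level with it; the furniture and walls round the work are solid. World frame = base frame: x ahead of the robot, y to its left, z up, the work surface at z = 0. Lengths are in mm, angles in rad, forces in N, time in s.
With the tool pointing down it reaches from about 400 to 875 mm from the base axis. Payload 4.4 kg.
Tool frame: the origin (TCP) lies midway between the tips of the shut fingers; the grasp point (between the pads) lies ctrl.grip_depth behind it (ctrl.grip_depth is the distance from the TCP to the grasp point, in mm); z points along the fingers, y is the line along which they close (so a half turn about z gives the same grasp; the last joint's range is limited). The gripper opens to 85 mm and grips with 20 to 120 N. Pads are 22 mm wide; open, the fingers measure 114 mm over their backs; the gripper's body (76 mm by 85 mm) begins 54 mm behind the grasp point. The pads swing forward as they close: fully open they stand 13 mm farther back than shut.
Start: joints at [1.041, 0.628, 0.038, 1.517, -0.027, 0.996, -0.02], TCP at [290.806, -581.335, 231.313] pointing down, gripper open.
Joint ranges: [-3.06, 3.06], [-0.37, 2.12], [-1.25, 1.32], [0.18, 2.47], [-1.1, 4.24], [0.23, 1.98], [-2.94, 2.94]. Speed limits (rad/s): [2.57, 2.57, 3.14, 3.14, 3.14, 3.14, 3.14].

INTERFACE

Orientations are given as [roll, pitch, yaw] about the fixed x, y, z axes, in that order (R = Rz(yaw) Ry(pitch) Rx(roll)).
In Python, from cell import ctrl gives the robot as it stands.
- The arm moves only by the tool carry_out, never from a script. Its argument "deltas" is one flat list of numbers, 7 for each row, row after row: the turn, a rotation vector about the tool's x, y, z in degrees, then the shift along the tool's x, y, z in m, then the closure, from -1 (fully open) to 1 (shut). In form: [wx, wy, wz, dx, dy, dz, claw, wx, wy, wz, dx, dy, dz, claw, ...]. A call has 1 to 12 rows; each row shifts and turns the commanded pose from where the row before left it, along the tool's axes as they then stand; what a row does not reach is not made up. A row lasts 1/8 s, in which the tool goes at most 62.5 mm and 10.7 degrees, less where a joint would pass 70% of its speed; a pose out of reach is approached as far as the arm can. A call with a gripper value outside its range is refused whole. The fingers move at their own pace and stop on an object; the grip force is fixed at half the most. Time passes only in rows, so rows that do not move let the fingers close. It gives the time, the measured TCP pose, the force, the opening and the grip force at its end, in the units of the state.
- ctrl.read_state(): the state, without advancing time (a new reading comes with each control period).
- ctrl.get_image(name): name is "scene" or "top" or "wrist"; returns the picture (420x560x3 uint8, red, green, blue); there is no depth.
- ctrl.calibration(name): a dict with "mtx" (3x3 intrinsics, pixels), "R" (3x3) and "t" (3): a world point X has camera coordinates R X + t. Camera axes: x right, y down, z forward; pixel columns grow to the right and rows downward; lengths in mm; the calibration is good to about 2 mm. A picture is of the moment at which its call begins: read the wrist's pose just before it. calibration takes no time and is no camera call; for the wrist camera it gives the pose at the moment of the call.
- ctrl.finish_job(): hands the job in; it is judged then, once.
The state is a dict: "clock": time; "qpos": joint angles; "qd": joint speeds; "tau": joint torques, N m; "eef_pos": TCP position; "tool_rot": TCP orientation; "force": force on the tool from outside, world axes, zero at the start; "torque": the same for the moment, N m; "width": finger opening in mm; "gripper_force": force on a finger pad.
Only numpy, scipy, OpenCV 4.12 (cv2) and the standard library are available. Lean on these libraries where they do the work, as an engineer would, in place of code of your own. Each camera call takes 0.05 s, during which the arm holds its last target. There are 200 camera calls.

## Working session

There is one attempt and no reset: what is moved stays moved. The work goes in short steps, Python scripts to look and compute and a tool call to move; the robot and the scene stay as the last step left them, time stands still between calls to the robot, and variables do not carry over. Pictures are saved under pics/ and viewed, at most 10 in all, crops included, and the job is handed in when it is done.

Besides the shell and the picture viewer there is one more tool, called by a JSON object that holds its "op" and its "data", one argument or row to a line. carry_out: Moves the arm, as the interface text tells. Its arguments: {"type":"object","properties":{"deltas":{"type":"array"}},"required":["deltas"]}

```bash
mkdir -p pics; ls; python3 - <<'E'
from cell import ctrl
import cv2
s=ctrl.read_state();print({k:(v if not hasattr(v,'round') else v) for k,v in s.items()});print(ctrl.grip_depth)
for n in("scene","top"):
    cv2.imwrite(f"pics/{n}0.png",ctrl.get_image(n)[:,:,::-1]); c=ctrl.calibration(n);print(n,c)
E
```

```text
pics
{'clock': 0.0, 'qpos': array([ 1.04120113,  0.629356  ,  0.03843322,  1.51836472, -0.0269885 ,
        0.99629902, -0.01999669]), 'qd': array([-9.74414738e-05,  4.07920557e-04,  1.47174431e-03,  9.99250688e-04,
       -7.57743492e-04,  1.23840829e-04,  7.82796042e-04]), 'tau': array([-1.40490542e-03, -5.63394713e+01,  1.22552957e+00, -1.93444598e+01,
        1.09650835e-02,  1.05841950e-02, -1.50394249e-05]), 'eef_pos': array([ 290.52253157, -580.76217463,  230.38358207]), 'tool_rot': array([-3.13968360e+00,  3.02069429e-05,  4.63811929e-01]), 'force': array([-0.3399777 ,  0.61861698, -0.27743676]), 'torque': array([-0.0070862 ,  0.00917107, -0.00847379]), 'gripper_force': 0.0, 'width': 85.49706662150828}
18.700000000000003
scene {'mtx': array([[468.47683201,   0.        , 276.41725713],
       [  0.        , 468.47683201, 211.64560553],
       [  0.        ,   0.        ,   1.        ]]), 'R': array([[-0.60851355, -0.7935199 , -0.00611697],
       [-0.55311853,  0.42966302, -0.71375737],
       [ 0.56900891, -0.43094762, -0.70036633]]), 't': array([323.76594432, 341.04412158, 958.96671687])}
top {'mtx': array([[440.35533097,   0.        , 274.82204393],
       [  0.        , 440.35533097, 212.59111791],
       [  0.        ,   0.        ,   1.        ]]), 'R': array([[-0.02983675, -0.99943644,  0.01538055],
       [-0.99885219,  0.02923541, -0.03794184],
       [ 0.0374708 , -0.01649496, -0.99916158]]), 't': array([  32.27413192,  490.51888517, 1111.54714764])}
```

View pics/scene0.png

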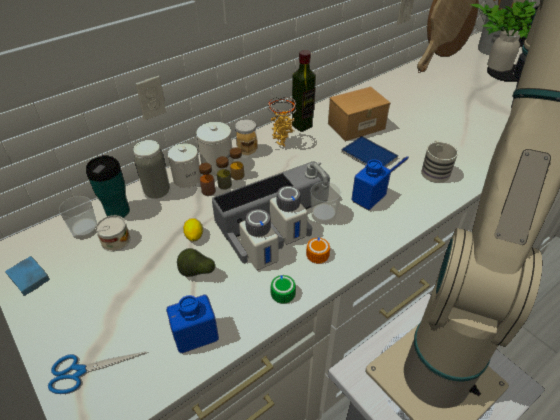

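View pics/top0.png

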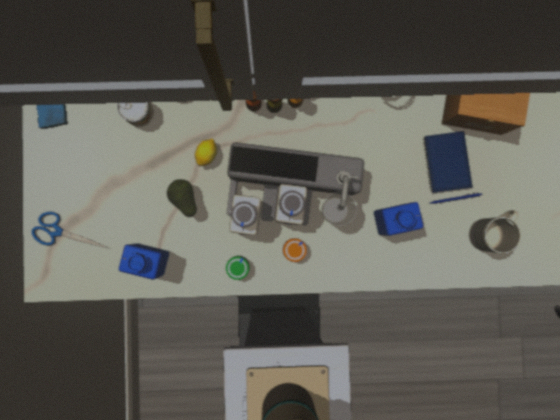

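Two white canisters stand in the base: the left one at scene (259,240) / top (244,215), standing forward, and the right one at scene (290,212) / top (291,203), already home. The blue bodies at scene (193,322) and (371,185), and the green (283,289) and orange (318,250) caps, are look-alikes. I'll confirm this in an enlarged crop.

```bash
python3 - <<'E'
import cv2,numpy as np
a=cv2.imread("pics/scene0.png")[160:280,190:350];b=cv2.imread("pics/top0.png")[135:255,220:370]
A=cv2.resize(a,None,fx=5,fy=5,interpolation=cv2.INTER_CUBIC)
B=cv2.resize(b,None,fx=5,fy=5,interpolation=cv2.INTER_CUBIC)
cv2.imwrite("pics/ca.png",A);cv2.imwrite("pics/cb.png",cv2.convertScaleAbs(B,alpha=1.3))
E
```

```text
(no output)
```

View pics/ca.png

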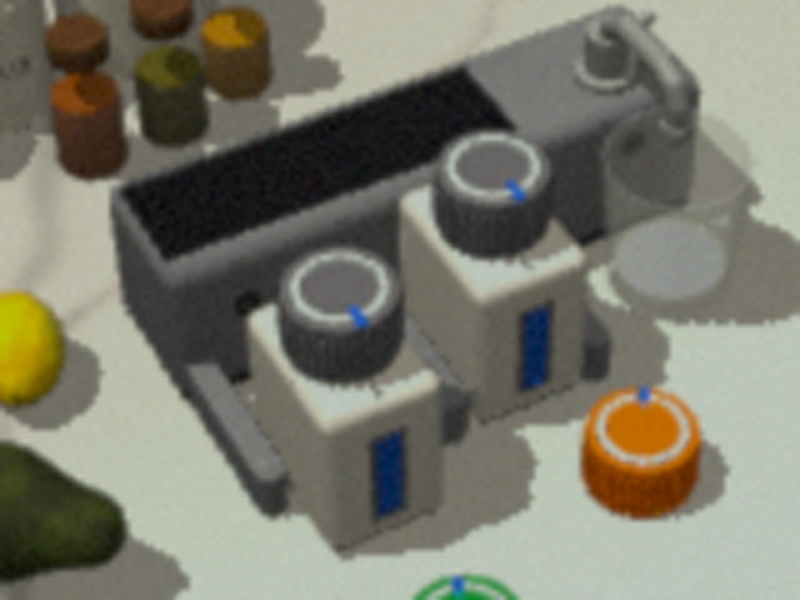

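View pics/cb.png

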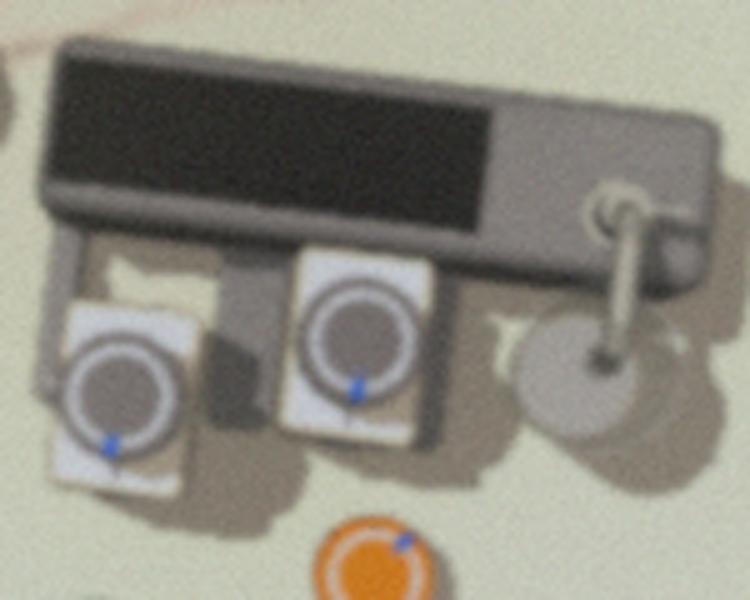

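Left canister: cap ring centre at scene (258.4,217.5) / top (244.2,213.8), with both its bay cheeks visible. Right canister: ring at scene (289,193.5) / top (291.8,203.2), flush against the block. The white bodies and grey caps match the description, so the front-left one is the one meant.

```bash
cat > h.py <<'E'
import numpy as np,cv2
from cell import ctrl
def P(c): return c["mtx"]@np.c_[c["R"],c["t"]]
def tri(c1,p1,c2,p2):
    X=cv2.triangulatePoints(P(c1),P(c2),np.float64(p1).reshape(2,1),np.float64(p2).reshape(2,1)).ravel();return X[:3]/X[3]
def ray(c,p,z):
    C=-c["R"].T@c["t"];d=c["R"].T@np.linalg.inv(c["mtx"])@[p[0],p[1],1];return C+d*(z-C[2])/d[2]
def proj(c,X):
    q=c["mtx"]@(c["R"]@np.asarray(X,float)+c["t"]);return q[:2]/q[2]
E
python3 - <<'E'
from h import *
np.set_printoptions(precision=1,suppress=True)
s,t=ctrl.calibration("scene"),ctrl.calibration("top")
S=lambda x,y:(190+x/5,160+y/5);T=lambda x,y:(220+x/5,135+y/5)
L=tri(s,S(342,287),t,T(121,394));R=tri(s,S(495,167),t,T(359,341));print("L",L,"R",R)
for n,a,b,z in[("back",(75,40),(705,118),95),("panel",(55,190),(480,232),95),("panelb",(65,58),(490,108),95),("Rside",(300,250),(283,428),100),("Rfront",(283,430),(410,443),100),("Lside",(70,305),(55,478),100),("Lfront",(55,480),(180,495),100),("Rback",(300,250),(430,262),100),("Lback",(70,303),(205,317),100)]:
    A,B=ray(t,T(*a),z),ray(t,T(*b),z);d=B-A
    print(n,A,B,"yaw",(np.arctan2(d[1],d[0])+np.pi/4)%(np.pi/2)-np.pi/4)
print("bars",[np.arctan2(*(ray(t,T(*b),138)-ray(t,T(*c),138))[[1,0]]) for b,c in[((111,446),(121,394)),((358,390),(359,341))]])
for n,p in[("glass",(575,375)),("tap",(625,210)),("orange",(373,572))]:print(n,ray(t,T(*p),0))
E
```

```text
L [485.5  88.6 136. ] R [506.1 -19.6 137.1]
back [655.1 108.2  95. ] [ 609.9 -188.6   95. ] yaw -0.150969180733882
panel [584.3 119.5  95. ] [558.8 -80.1  95. ] yaw -0.12690228005664994
panelb [646.7 113.2  95. ] [617.5 -86.8  95. ] yaw -0.14494339676467138
Rside [552.2   5.2 100. ] [469.   15.7 100. ] yaw -0.12522484957269642
Rfront [468.1  15.7 100. ] [460.2 -43.5 100. ] yaw -0.1315473557624116
Lside [529.4 113.5 100. ] [448.8 122.6 100. ] yaw -0.11254011921832952
Lfront [447.9 122.7 100. ] [439.2  64.6 100. ] yaw -0.14934246746321977
Rback [552.2   5.2 100. ] [544.8 -55.6 100. ] yaw -0.12061377200726997
Lback [530.4 113.5 100. ] [522.   50.6 100. ] yaw -0.1323340156932875
bars [np.float64(2.9246126855120695), np.float64(3.0898963158084647)]
glass [ 493.7 -137.3    0. ]
tap [ 578.1 -166.1    0. ]
orange [395.9 -30.2   0. ]
```

{"op": "carry_out", "data": {
  "deltas": [0,0,0,0.0343,-0.0461,0,1,0,0,0,0.0343,-0.0461,0,1,0,0,0,0.0343,-0.0461,0,1,0,0,0,0.0343,-0.0461,0,1,0,0,0,0.0343,-0.0461,0,1,0,0,0,0.0343,-0.0461,0,1,0,0,0,0.0343,-0.0461,0,1,0,0,0,0.0343,-0.0461,0,1,0,0,0,0.0343,-0.0461,0,1,0,0,0,0.0343,-0.0461,0,1,0,0,0,0.0343,-0.0461,0,1,0,0,0,0.0343,-0.0461,0,1]
}}

```text
clock: 1.6
eef_pos: [411.5, 99.3, 231.3]
tool_rot: [3.141, -0.0, 0.464]
force: [0.8, -1.0, 0.4]
width: 0.1
gripper_force: 0.0
```

{"op": "carry_out", "data": {
  "deltas": [0,0,-9.3,0,0,0,1,0,0,-9.3,0,0,0,1,0,0,-9.3,0,0,0,1,0,0,-9.3,0,0,0,1,0,0,-9.3,0,0,0,1,0,0,-9.3,0,0,0,1,0,0,0,0,0,0,1]
}}

```text
clock: 2.48
eef_pos: [411.3, 97.4, 231.2]
tool_rot: [-3.141, -0.0, 1.436]
force: [0.5, -1.1, 1.4]
width: -0.5
gripper_force: 0.0
```

```bash
python3 - <<'E'
from h import *
s=ctrl.read_state();print({k:np.round(s[k],3) for k in("clock","qpos","eef_pos","tool_rot","width","force")})
cv2.imwrite("pics/w1.png",ctrl.get_image("wrist")[:,:,::-1])
E
```

```text
{'clock': np.float64(2.475), 'qpos': array([-0.024,  0.325, -0.356,  2.106,  0.166,  0.737, -0.621]), 'eef_pos': array([411.284,  97.381, 231.162]), 'tool_rot': array([-3.141, -0.   ,  1.436]), 'width': np.float64(-0.475), 'force': array([ 0.47 , -1.111,  1.427])}
```

{"op": "carry_out", "data": {
  "deltas": [0,0,0,0,0,0.03,1,0,0,0,0,0,0.03,1,0,0,0,0,0,0.03,1,0,0,0,0,0,0.03,1,0,0,0,0,0,0.03,1,0,0,0,0,0,0,1,0,0,0,0,0.006,0,1,0,0,0,0,0.006,0,1]
}}

```text
clock: 3.52
eef_pos: [424.0, 96.1, 82.4]
tool_rot: [3.14, -0.0, 1.437]
force: [-3.0, 1.1, 3.6]
width: -0.2
gripper_force: 0.0
```

{"op": "carry_out", "data": {
  "deltas": [0,0,0,0,0.006,0,1,0,0,0,0,0.006,0,1,0,0,0,0,0.006,0,1,0,0,0,0,0.006,0,1]
}}

```text
clock: 4.03
eef_pos: [447.6, 92.7, 81.9]
tool_rot: [3.141, -0.0, 1.437]
force: [-3.8, 0.0, 5.5]
width: 0.5
gripper_force: 0.0
```

```bash
python3 - <<'E'
from h import *
s=ctrl.read_state();print({k:np.round(s[k],3) for k in("clock","eef_pos","tool_rot","force")})
im=[cv2.resize(ctrl.get_image("scene")[150:290,190:350,::-1],None,fx=2.5,fy=2.5),cv2.resize(ctrl.get_image("top")[115:255,210:370,::-1],None,fx=2.5,fy=2.5)]
cv2.imwrite("pics/p1.png",np.hstack(im))
E
```

```text
{'clock': np.float64(4.025), 'eef_pos': array([447.645,  92.684,  81.938]), 'tool_rot': array([ 3.141, -0.   ,  1.437]), 'force': array([-3.776,  0.023,  5.49 ])}
```

View pics/p1.png

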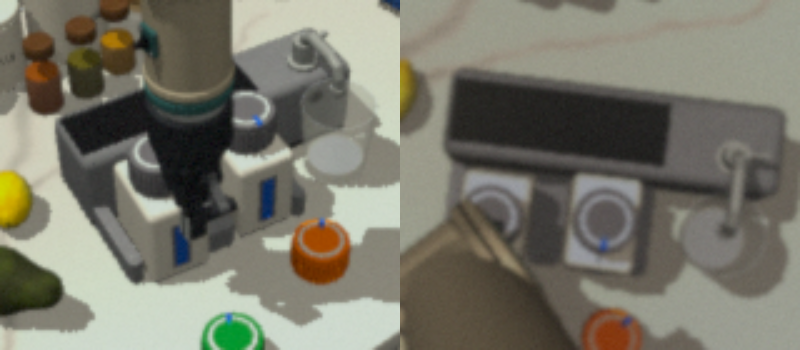

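The fingers are against the left canister's front face at p1 (195,220), and in the top half its back at (500,170) is nearly at the block. I'll keep pushing slowly until the force rises.

{"op": "carry_out", "data": {
  "deltas": [0,0,0,0,0.003,0,1,0,0,0,0,0.003,0,1,0,0,0,0,0.002,0,1]
}}

```text
clock: 4.5
eef_pos: [455.1, 91.7, 81.3]
tool_rot: [-3.141, 0.0, 1.438]
force: [-2.7, 1.5, 3.1]
width: 0.2
gripper_force: 0.0
```

{"op": "carry_out", "data": {
  "deltas": [0,0,0,0,0.002,0,1,0,0,0,0,0.002,0,1]
}}

```text
clock: 4.75
eef_pos: [458.3, 91.0, 81.3]
tool_rot: [-3.14, 0.001, 1.438]
force: [-7.4, 0.0, 7.3]
width: 0.0
gripper_force: 0.0
```

{"op": "carry_out", "data": {
  "deltas": [0,0,0,0,0.002,0,1,0,0,0,0,0.001,0,1]
}}

```text
clock: 5.0
eef_pos: [458.7, 89.9, 81.2]
tool_rot: [-3.136, 0.003, 1.438]
force: [-11.3, 0.3, 12.7]
width: -0.1
gripper_force: 0.0
```

{"op": "carry_out", "data": {
  "deltas": [0,0,0,0,0.002,0,1,0,0,0,0,0.001,0,1]
}}

```text
clock: 5.25
eef_pos: [459.0, 88.9, 81.2]
tool_rot: [-3.132, 0.006, 1.438]
force: [-17.0, -0.0, 16.3]
width: 0.2
gripper_force: 0.0
```

{"op": "carry_out", "data": {
  "deltas": [0,0,0,0,-0.006,0,1,0,0,0,0,-0.012,0,1,0,0,0,0,-0.012,-0.01,1,0,0,0,0,0,-0.05,1,0,0,0,0,0,-0.06,0,0,0,0,0,0,-0.06,-1]
}}

```text
clock: 6.0
eef_pos: [434.6, 94.5, 263.7]
tool_rot: [3.141, -0.0, 1.438]
force: [1.2, -0.7, 0.5]
width: 35.9
gripper_force: 0.0
```

```bash
python3 - <<'E'
from h import *
s=ctrl.read_state();print({k:np.round(s[k],3) for k in("clock","eef_pos","tool_rot","force","qpos")})
im=[cv2.resize(ctrl.get_image("scene")[150:290,190:350,::-1],None,fx=2.5,fy=2.5),cv2.resize(ctrl.get_image("wrist")[:,:,::-1],(400,350))]
c=ctrl.calibration("wrist");np.savez("w.npz",**c)
cv2.imwrite("pics/p2.png",np.hstack(im))
L=np.array([519.6,83.5,137]);print(proj(c,L)*[400/560,350/420],c)
E
```

```text
{'clock': np.float64(6.0), 'eef_pos': array([434.602,  94.529, 263.661]), 'tool_rot': array([ 3.141, -0.   ,  1.438]), 'force': array([ 1.222, -0.735,  0.503]), 'qpos': array([ 0.033,  0.313, -0.403,  2.01 ,  0.162,  0.848, -0.592])}
[260.18797366 165.73511962] {'mtx': array([[300.14506572,   0.        , 279.39413308],
       [  0.        , 300.14506572, 205.46299297],
       [  0.        ,   0.        ,   1.        ]]), 'R': array([[ 0.99090891, -0.13396018,  0.01241804],
       [-0.13215374, -0.95192981,  0.27634223],
       [-0.02519775, -0.27547107, -0.96097906]]), 't': array([-425.43279615,  104.09421301,  450.52937168])}
```

View pics/p2.png

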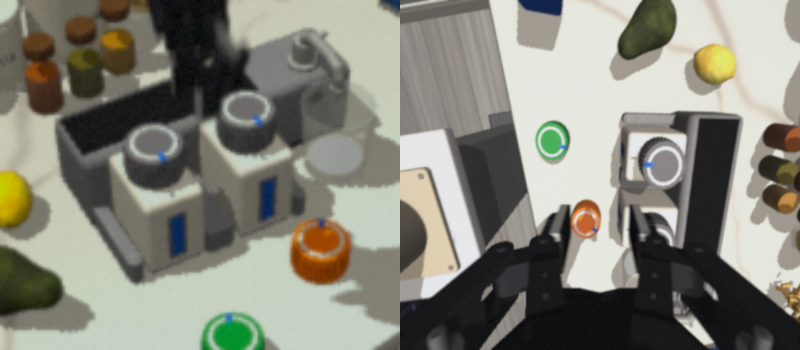

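The left canister is home, level with the right one. Its cap ring is at scene-half (155,143), i.e. (252,207.2) full, and at wrist-half (263,163), i.e. (368,195.6) full. I'll triangulate from these.

```bash
python3 - <<'E'
from h import *
s=ctrl.calibration("scene");w=dict(np.load("w.npz"))
print(tri(s,(252,207.2),w,(368.2,195.6)),ray(s,(252,207.2),137.5),ray(w,(368.2,195.6),137.5))
# right cap scene for comparison
print(ray(s,(190+247/2.5,150+107/2.5),137.5))
E
```

```text
[522.05735167  82.47145056 137.2450983 ] [521.36195378  80.99907955 137.5       ] [523.31528139  86.33103909 137.5       ]
[507.38940204 -20.791365   137.5       ]
```

{"op": "carry_out", "data": {
  "deltas": [0,0,0,0,0.0435,0,-1,0,0,0,0,0.0435,0,-1,0,0,10,0,0,0,-1,0,0,10,0,0,0,-1,0,0,10,0,0,0,-1,0,0,10,0,0,0,-1,0,0,10,0,0,0,-1,0,0,10,0,0,0,-1,0,0,10,0,0,0,-1,0,0,10,0,0,0,-1,0,0,10,0,0,0,-1,0,0,0,0,0,0,-1]
}}

```text
clock: 7.6
eef_pos: [520.9, 83.1, 261.2]
tool_rot: [3.141, 0.0, -0.131]
force: [0.5, 0.5, -0.2]
width: 85.5
gripper_force: 0.0
```

```bash
python3 - <<'E'
from h import *
s=ctrl.read_state();print({k:np.round(s[k],3) for k in("clock","eef_pos","tool_rot","force","qpos","width")})
im=ctrl.get_image("wrist")[:,:,::-1];c=ctrl.calibration("wrist")
cv2.imwrite("pics/p3.png",im);print(proj(c,[521,83,137.5]),proj(c,[507,-20,137.5]));np.savez("w2.npz",**c)
E
```

```text
{'clock': np.float64(7.6), 'eef_pos': array([520.912,  83.134, 261.229]), 'tool_rot': array([ 3.141,  0.   , -0.131]), 'force': array([ 0.466,  0.481, -0.172]), 'qpos': array([-0.235,  0.417,  0.033,  1.821, -0.017,  0.904, -1.896]), 'width': np.float64(85.507)}
[279.62811188 199.28032562] [393.05181891 199.7471038 ]
```

View pics/p3.png

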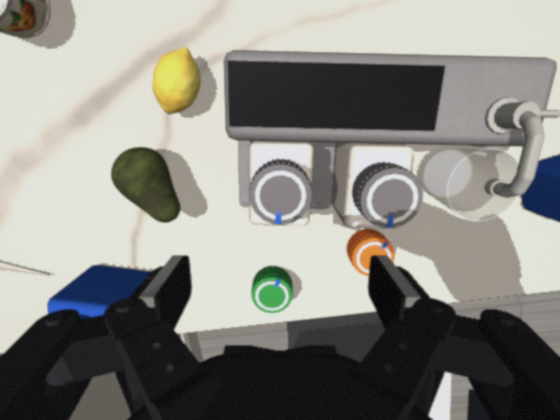

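The left cap ring is at (279.5,193.5), about 5 mm further +x than my estimate. q7 at -1.9 leaves too little range on one side, so I'll turn back 150° (same grasp, nearly along y) and measure again from there. That also cancels any wrist camera mounting error.

{"op": "carry_out", "data": {
  "deltas": [0,0,-10,0,0,0,-1,0,0,-10,0,0,0,-1,0,0,-10,0,0,0,-1,0,0,-10,0,0,0,-1,0,0,-10,0,0,0,-1,0,0,-10,0,0,0,-1,0,0,-10,0,0,0,-1,0,0,-10,0,0,0,-1,0,0,-10,0,0,0,-1,0,0,-10,0,0,0,-1,0,0,-10,0,0,0,-1,0,0,-10,0,0,0,-1]
}}

```text
clock: 9.15
eef_pos: [521.3, 82.7, 261.4]
tool_rot: [3.141, 0.0, 1.97]
force: [-0.7, 0.3, 0.5]
width: 85.3
gripper_force: 0.0
```

{"op": "carry_out", "data": {
  "deltas": [0,0,-10,0,0,0,-1,0,0,-10,0,0,0,-1,0,0,-10,0,0,0,-1,0,0,0,0,0,0,-1]
}}

```text
clock: 9.65
eef_pos: [521.3, 82.6, 261.3]
tool_rot: [3.141, -0.0, 2.485]
force: [0.1, -0.6, 0.4]
width: 85.7
gripper_force: 0.0
```

```bash
python3 - <<'E'
from h import *
s=ctrl.read_state();print({k:np.round(s[k],3) for k in("clock","eef_pos","tool_rot","qpos","width")})
im=ctrl.get_image("wrist")[:,:,::-1];c=ctrl.calibration("wrist")
cv2.imwrite("pics/p4.png",im);print(proj(c,[521,83,137.5]),proj(c,[507,-20,137.5]));np.savez("w3.npz",**c)
w2=dict(np.load("w2.npz"));print("w2 rays",ray(w2,(279.5,193.5),137.5),ray(w2,(388,196),137.5))
E
```

```text
{'clock': np.float64(9.65), 'eef_pos': array([521.331,  82.613, 261.262]), 'tool_rot': array([ 3.141, -0.   ,  2.485]), 'qpos': array([ 0.234,  0.482, -0.653,  1.807,  0.347,  0.97 ,  0.351]), 'width': np.float64(85.725)}
[279.29524491 197.93844704] [185.91755185 250.21094534]
w2 rays [526.42032017  82.40658341 137.5       ] [511.16569253 -15.51396568 137.5       ]
```

View pics/p4.png

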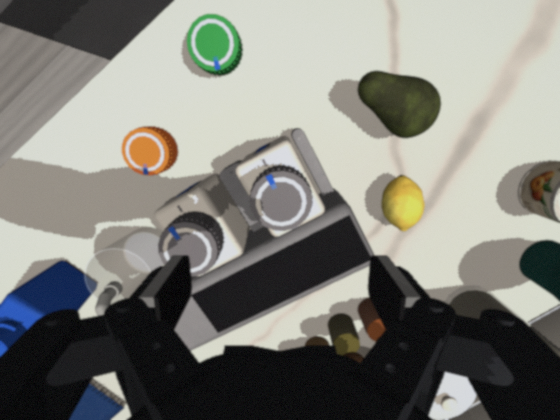

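The ring is at (280.5,198) in this rotated view. Averaging out the camera bias puts the cap centre near (523, 83), top 137. Next I'll centre over it, descend to TCP z of about 104 and grip.

{"op": "carry_out", "data": {
  "deltas": [0,0,0,-0.0012,0.0012,0.035,-1,0,0,0,0,0,0.035,-1,0,0,0,0,0,0.035,-1,0,0,0,0,0,0.032,-1,0,0,0,0,0,0.018,-1,0,0,0,0,0,0,-1]
}}

```text
clock: 10.45
eef_pos: [522.2, 82.8, 105.3]
tool_rot: [-3.139, -0.002, 2.484]
force: [-0.6, -0.6, 0.4]
width: 85.3
gripper_force: 0.0
```

{"op": "carry_out", "data": {
  "deltas": [0,0,0,0,0,0,1,0,0,0,0,0,0,1,0,0,0,0,0,0,1,0,0,0,0,0,0,1,0,0,0,0,0,0,1]
}}

```text
clock: 11.08
eef_pos: [523.7, 82.8, 107.7]
tool_rot: [3.141, 0.002, 2.484]
force: [-1.7, -1.5, 5.9]
width: 56.4
gripper_force: 63.1
```

```bash
python3 - <<'E'
from h import *
s=ctrl.read_state();print({k:np.round(s[k],3) for k in("clock","eef_pos","tool_rot","qpos","width","force","torque","gripper_force")})
E
```

```text
{'clock': np.float64(11.075), 'eef_pos': array([523.663,  82.772, 107.653]), 'tool_rot': array([3.141e+00, 2.000e-03, 2.484e+00]), 'qpos': array([ 0.122,  0.684, -0.506,  1.956,  0.543,  0.637,  0.178]), 'width': np.float64(56.421), 'force': array([-1.744, -1.478,  5.933]), 'torque': array([-0.189,  0.3  ,  0.012]), 'gripper_force': np.float64(63.12)}
```

{"op": "carry_out", "data": {
  "deltas": [0,0,-4,0,0,-0.002,1,0,0,-4,0,0,0,1]
}}

```text
clock: 11.32
eef_pos: [522.7, 83.3, 108.8]
tool_rot: [3.141, -0.001, 2.625]
force: [-3.3, 2.2, 1.3]
width: 56.5
gripper_force: 66.4
```

```bash
cat > st.py <<'E'
from h import *
s=ctrl.read_state();print({k:np.round(s[k],3).tolist() for k in("clock","eef_pos","tool_rot","width","force","torque","gripper_force")},s["qpos"][6].round(2))
E
python3 st.py
```

```text
{'clock': 11.325, 'eef_pos': [522.741, 83.33, 108.796], 'tool_rot': [3.141, -0.001, 2.625], 'width': 56.452, 'force': [-3.292, 2.181, 1.34], 'torque': [0.751, 0.771, -0.529], 'gripper_force': 66.388} 0.29
```

{"op": "carry_out", "data": {
  "deltas": [0,0,-4,0,0,0,1,0,0,-4,0,0,0,1]
}}

```text
clock: 11.58
eef_pos: [523.5, 83.4, 108.8]
tool_rot: [3.139, -0.0, 2.759]
force: [4.5, 1.6, -2.3]
width: 56.0
gripper_force: 63.6
```

```bash
python3 st.py
```

```text
{'clock': 11.575, 'eef_pos': [523.539, 83.386, 108.819], 'tool_rot': [3.139, -0.0, 2.759], 'width': 55.961, 'force': [4.523, 1.601, -2.277], 'torque': [0.378, -1.017, -0.606], 'gripper_force': 63.632} 0.39
```

{"op": "carry_out", "data": {
  "deltas": [0,0,-4,0,0,0,1,0,0,-4,0,0,0,1]
}}

```text
clock: 11.82
eef_pos: [524.7, 83.1, 108.9]
tool_rot: [3.139, 0.002, 2.898]
force: [3.6, 1.5, -6.1]
width: 56.2
gripper_force: 77.6
```

```bash
python3 st.py
```

```text
{'clock': 11.825, 'eef_pos': [524.704, 83.095, 108.893], 'tool_rot': [3.139, 0.002, 2.898], 'width': 56.169, 'force': [3.622, 1.464, -6.113], 'torque': [0.162, -0.769, -2.519], 'gripper_force': 77.574} 0.5
```

The torque jumped to -2.5 N m, which looks like a dead stop in the CCW direction. I'll try the other way.

{"op": "carry_out", "data": {
  "deltas": [0,0,6,0,0,0,1,0,0,6,0,0,0,1,0,0,6,0,0,0,1,0,0,6,0,0,0,1]
}}

```text
clock: 12.32
eef_pos: [524.2, 82.5, 109.1]
tool_rot: [3.141, 0.002, 2.481]
force: [0.1, -1.4, -2.0]
width: 55.9
gripper_force: 76.4
```

```bash
python3 st.py
```

```text
{'clock': 12.325, 'eef_pos': [524.162, 82.471, 109.063], 'tool_rot': [3.141, 0.002, 2.481], 'width': 55.93, 'force': [0.124, -1.389, -1.954], 'torque': [-0.313, -0.105, -0.012], 'gripper_force': 76.391} 0.18
```

{"op": "carry_out", "data": {
  "deltas": [0,0,6,0,0,0,1,0,0,6,0,0,0,1]
}}

```text
clock: 12.58
eef_pos: [523.6, 82.2, 109.0]
tool_rot: [3.141, 0.001, 2.271]
force: [0.4, -1.3, -0.5]
width: 56.1
gripper_force: 76.4
```

```bash
python3 st.py
```

```text
{'clock': 12.575, 'eef_pos': [523.643, 82.223, 108.957], 'tool_rot': [3.141, 0.001, 2.271], 'width': 56.093, 'force': [0.378, -1.277, -0.528], 'torque': [-0.326, 0.033, 0.002], 'gripper_force': 76.396} 0.02
```

{"op": "carry_out", "data": {
  "deltas": [0,0,6,0,0,0,1,0,0,6,0,0,0,1]
}}

```text
clock: 12.82
eef_pos: [523.2, 82.1, 108.9]
tool_rot: [-3.141, 0.001, 2.062]
force: [-0.7, -1.3, -0.8]
width: 56.0
gripper_force: 76.4
```

```bash
python3 st.py
```

```text
{'clock': 12.825, 'eef_pos': [523.206, 82.126, 108.863], 'tool_rot': [-3.141, 0.001, 2.062], 'width': 56.013, 'force': [-0.719, -1.274, -0.825], 'torque': [-0.365, 0.136, 0.028], 'gripper_force': 76.393} -0.13
```

CW turns freely (torque about 0), so this cap has the reverse thread. I'll continue to about 1.6 rad from shut.

{"op": "carry_out", "data": {
  "deltas": [0,0,6,0,0,0,1,0,0,6,0,0,0,1,0,0,6,0,0,0,1,0,0,6,0,0,0,1,0,0,6,0,0,0,1,0,0,6,0,0,0,1,0,0,6,0,0,0,1,0,0,6,0,0,0,1,0,0,6,0,0,0,1,0,0,6,0,0,0,1,0,0,6,0,0,0,1]
}}

```text
clock: 14.2
eef_pos: [522.4, 84.1, 108.6]
tool_rot: [-3.141, 0.0, 0.917]
force: [-0.5, 1.4, -2.3]
width: 56.0
gripper_force: 75.3
```

```bash
python3 st.py
```

```text
{'clock': 14.2, 'eef_pos': [522.418, 84.097, 108.595], 'tool_rot': [-3.141, 0.0, 0.917], 'width': 56.028, 'force': [-0.475, 1.358, -2.273], 'torque': [0.197, 0.348, 2.401], 'gripper_force': 75.271} -0.95
```

{"op": "carry_out", "data": {
  "deltas": [0,0,0,0,0,-0.002,1,0,0,0,0,0,-0.002,1,0,0,0,0,0,-0.002,1]
}}

```text
clock: 14.58
eef_pos: [521.1, 83.2, 112.0]
tool_rot: [-3.138, 0.003, 0.919]
force: [1.8, 0.5, -27.1]
width: 56.0
gripper_force: 72.6
```

```bash
python3 st.py;  python3 - <<'E'
from h import *
im=[cv2.resize(ctrl.get_image(n)[a:a+140,b:b+160,::-1],None,fx=2.5,fy=2.5) for n,a,b in(("scene",150,190),("top",115,210))]
cv2.imwrite("pics/p5.png",np.hstack(im))
E
```

```text
{'clock': 14.575, 'eef_pos': [521.076, 83.222, 112.047], 'tool_rot': [-3.138, 0.003, 0.919], 'width': 56.045, 'force': [1.782, 0.538, -27.146], 'torque': [0.356, -0.506, 1.305], 'gripper_force': 72.582} -0.95
```

View pics/p5.png

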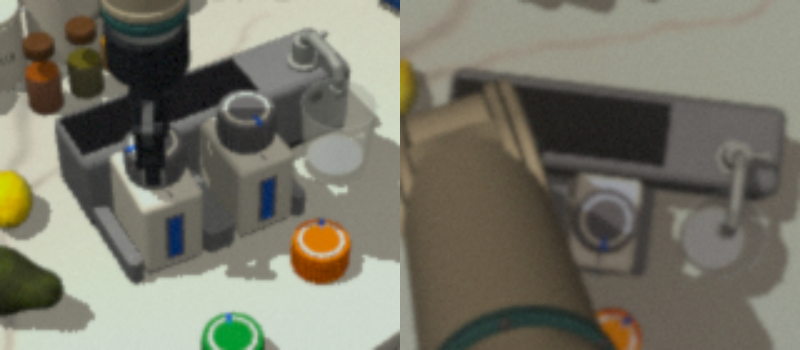

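The blue bar is now at scene-half (128,148), about 1.6 rad from shut. The torque has risen again to +2.4 N m, so the lugs are probably jammed sideways against the next stop. I'll ease the pull, back off a little and feel again.

{"op": "carry_out", "data": {
  "deltas": [0,0,0,0,0,0.006,1,0,0,-3,0,0,0,1,0,0,-3,0,0,0,1]
}}

```text
clock: 15.05
eef_pos: [523.5, 82.9, 109.0]
tool_rot: [3.141, -0.001, 1.02]
force: [-1.6, 0.4, -0.5]
width: 55.8
gripper_force: 74.1
```

```bash
python3 st.py
```

```text
{'clock': 15.05, 'eef_pos': [523.499, 82.896, 109.043], 'tool_rot': [3.141, -0.001, 1.02], 'width': 55.847, 'force': [-1.569, 0.407, -0.456], 'torque': [0.139, 0.42, 0.018], 'gripper_force': 74.085} -0.88
```

{"op": "carry_out", "data": {
  "deltas": [0,0,-3,0,0,0,1,0,0,-1,0,0,0,1]
}}

```text
clock: 15.3
eef_pos: [523.9, 82.5, 108.8]
tool_rot: [3.14, -0.001, 1.089]
force: [-1.0, 0.1, -1.1]
width: 56.5
gripper_force: 74.1
```

```bash
python3 st.py
```

```text
{'clock': 15.3, 'eef_pos': [523.885, 82.474, 108.776], 'tool_rot': [3.14, -0.001, 1.089], 'width': 56.501, 'force': [-1.012, 0.147, -1.06], 'torque': [0.059, 0.252, 0.012], 'gripper_force': 74.089} -0.83
```

{"op": "carry_out", "data": {
  "deltas": [0,0,0,0,0,-0.002,1,0,0,0,0,0,-0.002,1,0,0,0,0,0,0,1]
}}

```text
clock: 15.68
eef_pos: [523.8, 82.7, 112.7]
tool_rot: [3.14, -0.0, 1.088]
force: [-0.0, -0.5, -0.5]
width: 56.1
gripper_force: 74.1
```

```bash
python3 st.py
```

```text
{'clock': 15.675, 'eef_pos': [523.81, 82.682, 112.681], 'tool_rot': [3.14, -0.0, 1.088], 'width': 56.1, 'force': [-0.034, -0.503, -0.477], 'torque': [-0.295, -0.078, -0.001], 'gripper_force': 74.123} -0.83
```

It rose 4 mm with no load, so it's free. I'll lift it straight up.

{"op": "carry_out", "data": {
  "deltas": [0,0,0,0,0,-0.005,1,0,0,0,0,0,-0.005,1,0,0,0,0,0,-0.005,1]
}}

```text
clock: 16.05
eef_pos: [523.1, 83.4, 127.8]
tool_rot: [-3.142, -0.0, 1.089]
force: [-0.3, -0.0, -1.4]
width: 56.1
gripper_force: 74.1
```

{"op": "carry_out", "data": {
  "deltas": [0,0,0,0,0,-0.01,1,0,0,0,0,0,-0.015,1,0,0,0,0,0,-0.025,1,0,0,0,0,0,-0.03,1,0,0,0,0,0,-0.03,1,0,0,0,0,0,-0.02,1,0,0,0,0,0,-0.01,1,0,0,0,0,0,0,1]
}}

```text
clock: 17.05
eef_pos: [523.4, 83.1, 268.1]
tool_rot: [3.14, -0.001, 1.089]
force: [-0.3, -0.1, -0.6]
width: 55.9
gripper_force: 74.1
```

```bash
python3 st.py;  python3 - <<'E'
from h import *
im=[cv2.resize(ctrl.get_image(n)[a:a+180,b:b+160,::-1],None,fx=2.5,fy=2.5,interpolation=cv2.INTER_CUBIC) for n,a,b in(("scene",110,190),("top",95,210))]
cv2.imwrite("pics/p6.png",np.hstack(im))
E
```

```text
{'clock': 17.05, 'eef_pos': [523.363, 83.11, 268.058], 'tool_rot': [3.14, -0.001, 1.089], 'width': 55.898, 'force': [-0.278, -0.107, -0.611], 'torque': [0.054, 0.002, 0.007], 'gripper_force': 74.118} -0.78
```

View pics/p6.png

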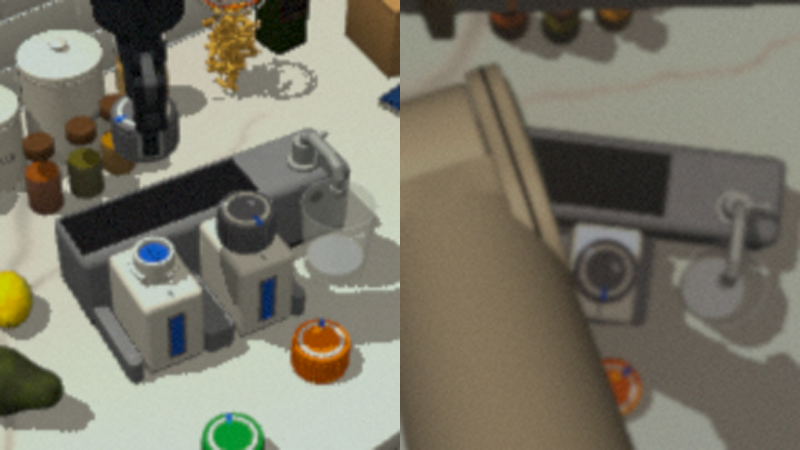

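The cap is in the gripper at p6 (147,130), well above the bare neck at (153,250). Window pixels match the pre-unscrewing picture; I'll check numerically that the canister didn't shift, using the right canister as the reference.

```bash
python3 - <<'E'
from h import *
g=lambda f:cv2.cvtColor(cv2.imread(f),cv2.COLOR_BGR2GRAY).astype(np.float32)
a=g("pics/p2.png");b=g("pics/p6.png")[100:]
k=lambda i:cv2.GaussianBlur(i,(0,0),1.5)
for n,(x,y,w,h) in {"Lwin":(160,205,30,60),"Lfront":(145,210,60,60),"Rwin":(250,168,30,60),"Rfront":(235,175,60,55)}.items():
    T=cv2.resize(k(a)[y:y+h,x:x+w],None,fx=4,fy=4);I=cv2.resize(k(b)[y-10:y+h+10,x-10:x+w+10],None,fx=4,fy=4)
    r=cv2.minMaxLoc(cv2.matchTemplate(I,T,cv2.TM_CCOEFF_NORMED));print(n,r[1],(np.array(r[3])-40)/4)
E
```

```text
Lwin 0.9979555606842041 [-0.5   0.25]
Lfront 0.9976352453231812 [-0.5   0.25]
Rwin 0.9774596691131592 [ 0.  -0.5]
Rfront 0.9481387734413147 [ 0.25 -0.25]
```

The canister moved about 0.5 mm sideways, within its play, and not outward. Handing in.

```bash
python3 -c "
from cell import ctrl
print(ctrl.finish_job())"
```

```text
the job is handed in; nothing more can be done
None
```

The left canister is home against the base. Its cap, which has the reverse thread and loosened clockwise, is off and held in the gripper about 160 mm above where it sat. The job was handed in at about 17 s and the verdict was not shown.

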